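# Make up an order to weight on the counter scale

### The arm

A 6-joint arm with a two-finger parallel gripper is mounted at the origin on the work surface. World frame = base frame: x ahead of the robot, y to its left, z up, the work surface at z = 0. Lengths are in m, angles in rad, forces in N, time in s.
With the tool pointing down it reaches from about 0.25 to 0.775 m from the base axis. Payload 4 kg.
Tool frame: the origin (TCP) lies on the centre line of the jaws, within the pads' length; the fingertips stand 14 mm ahead of it and the grasp point (between the pads) lies 5 mm behind it (robot.tcp_to_tips is the distance from the TCP to the fingertips, in m); z points along the fingers, y is the line along which they close (so a half turn about z gives the same grasp; the last joint's range is limited). The gripper opens to 94 mm and grips with 3 to 60 N. Pads are 16 mm wide; open, the fingers measure 119 mm over their backs; the gripper's body (75 mm by 177 mm) begins 78 mm behind the grasp point.
Start: joints at [-0.103, 0.087, 1.371, -0, 1.684, -0.103], TCP at [0.55, -0, 0.22] pointing down, gripper open.
Joint ranges: [-3.1, 3.1], [-0.76, 2.03], [0.27, 2.55], [-1.08, 4.22], [0.17, 2.65], [-2.57, 2.57]. Speed limits (rad/s): [2.79, 2.79, 3.14, 3.14, 3.14, 3.14].

### API

Orientations are given as [roll, pitch, yaw] about the fixed x, y, z axes, in that order (R = Rz(yaw) Ry(pitch) Rx(roll)).
In Python, from bench import robot gives the robot as it stands.
- The arm moves only by the tool carry_out, never from a script. Its argument "increments" is a list of rows, each a list of 3 entries, a list of its own where there are three numbers: the closure in counts, from 0 (fully open) to 255 (shut), then the shift along the tool's x, y, z in mm, then the turn about the tool's z in degrees. In form: [[fingers, [dx, dy, dz], twist], ...]. A call has 1 to 8 rows; each row shifts and turns the commanded pose from where the row before left it, along the tool's axes as they then stand; what a row does not reach is not made up. A row lasts 1/10 s, in which the tool goes at most 50 mm and 8.59 degrees, less where a joint would pass 70% of its speed; a pose out of reach is approached as far as the arm can. A call with a gripper value outside its range is refused whole. The fingers move at their own pace and stop on an object; the grip force is fixed at half the most. Time passes only in rows, so rows that do not move let the fingers close. It gives the time, the measured TCP pose, the force, the opening and the grip force at its end, in the units of the state.
- robot.get_obs(): the state, without advancing time (a new reading comes with each control period).
- robot.snapshot(name): name is "scene" or "side" or "wrist"; returns the picture (420x560x3 uint8, blue, green, red); there is no depth.
- robot.get_calibration(name): a dict with "vfov" (degrees; the focal length in pixels is half the picture's height over the tangent of half this angle, whatever the lens; pixels are square), "cx", "cy" (the principal point, pixels), "k1" (the pictures are not rectified: a ray, as slopes to the right and down, at radius r is drawn at 1 + k1 r^2 times it, then the intrinsics apply), "T" (4x4, takes a point from camera to world coordinates). Camera axes: x right, y down, z forward; pixel columns grow to the right and rows downward; lengths in m; the calibration is good to about 2 mm. A picture is of the moment at which its call begins: read the wrist's pose just before it. get_calibration takes no time and is no camera call; for the wrist camera it gives the pose at the moment of the call.
- robot.close_job(): hands the job in; it is judged then, once.
The state is a dict: "time": time; "joint_positions": joint angles; "qvel": joint speeds; "joint_torque": joint torques, N m; "tool_pos": TCP position; "ee_rot": TCP orientation; "wrist_force": force on the tool from outside, world axes, zero at the start; "wrist_torque": the same for the moment, N m; "width": finger opening in m; "finger_force": force on a finger pad.
Only numpy, scipy, OpenCV 4.12 (cv2) and the standard library are available. Lean on these libraries where they do the work, as an engineer would, in place of code of your own. Each camera call takes 0.05 s, during which the arm holds its last target. There are 200 camera calls.

### The job

Make up the customer's order on the counter scale: from the black mat, lay aluminium valve blocks flat on the floor of the scale tray beside the yellow tin, one at a time, and stop as soon as the needle comes to rest in the green zone of the dial. Set them down gently, so that the needle never swings into the red, and leave the tin, the blocks that are not needed and everything else where they are.

Things in the scene. Friction and masses are not known exactly. Their poses are not given: they have to be found in the camera images.
- block1: one of five alike aluminium valve blocks lying on the black mat: bar 95 mm long (own x), 30 mm wide (own y), 32 mm high, with two brass unions of 17 mm diameter standing 7 mm out of its top, 30 mm either side of the middle. Origin: centre of the underside; z up. Weighs 0.228 to 0.252 kg, so that two or three are needed.
- block2: another aluminium valve block, as block1
- block3: another aluminium valve block, as block1
- block4: another aluminium valve block, as block1
- block5: another aluminium valve block, as block1
- tray (a point): centre of the tray's floor (upper face) on the blue counter scale; moves down with the tray, 15 mm per kg, against a damped spring (empty: 84 mm above the counter). Steel tray, inside 250 mm (own x) by 260 mm (own y), rim 12 mm above the floor, 4 mm walls; axes turn with the scale; the dial lies beyond the tray's +x edge. The scale itself is fixed; it and the mat may have changed sides.
- needle (a joint): the black needle of the scale's dial, rad: 0 with an empty tray, grows clockwise as the load grows, 2.1 rad per kg (4.2 at 2 kg). Straight up on the dial is 1 kg, where the green zone begins; green is 2.10 to 2.65 rad (1.00 to 1.26 kg), red is from 3.57 rad (1.70 kg) on. Settles within about 1 s of a change. The tin alone makes it read 0.7 to 1.5.
- dial (a point): centre of the white dial face, 142 mm across, 200 mm from the tray's centre along the tray's +x and 82 mm above the counter; it leans back 45 degrees, facing up and away from the tray. Its blue case reaches 140 mm above the counter.
- tin: closed yellow tin, diameter 70 mm, 75 mm high, standing in the tray's half nearer the dial, 66 to 78 mm from the middle along tray x; origin: centre of its underside. Its weight is unknown, 0.33 to 0.72 kg.
- paste_tin: low red tin among the blocks on the mat, diameter 66 mm, 48 mm high; origin: centre of its underside
- bearing: steel bearing ring lying flat among the blocks, diameter 68 mm, 20 mm high; origin: centre of its underside
- fuse_box: yellow plastic box among the blocks, 66 mm (own x) by 50 mm (own y), 28 mm high; origin: centre of its underside
- oil_bottle: white oil bottle with red cap standing between mat and scale, diameter 60 mm, 190 mm high; origin: centre of its underside
- mat: black rubber mat, 260 mm (own x) by 360 mm (own y), 4 mm thick, fixed; the blocks lie on it. Origin: centre of its underside
Mind the look-alikes: they are no part of the job. Leave any brown or pink look-alike of the block5 alone.

How it is judged:
On the way, in this order (a step that is already met when the one before it is completed fails the run):
1. just one block lies in the tray, let go (((height (world z) of block1 above 0.05 m and height (world z) of each of block2, block3, block4, block5 below 0.05 m) or (height (world z) of each of block1, block3, block4, block5 below 0.05 m and height (world z) of block2 above 0.05 m) or (height (world z) of each of block1, block2, block4, block5 below 0.05 m and height (world z) of block3 above 0.05 m) or (height (world z) of each of block1, block2, block3, block5 below 0.05 m and height (world z) of block4 above 0.05 m) or (height (world z) of each of block1, block2, block3, block4 below 0.05 m and height (world z) of block5 above 0.05 m)) and contact force between the fingers and anything else below 0.3 N), for 0.2 s.
2. just two blocks lie in the tray, let go (((height (world z) of each of block1, block2 above 0.05 m and height (world z) of each of block3, block4, block5 below 0.05 m) or (height (world z) of each of block1, block3 above 0.05 m and height (world z) of each of block2, block4, block5 below 0.05 m) or (height (world z) of each of block1, block4 above 0.05 m and height (world z) of each of block2, block3, block5 below 0.05 m) or (height (world z) of each of block1, block5 above 0.05 m and height (world z) of each of block2, block3, block4 below 0.05 m) or (height (world z) of each of block1, block4, block5 below 0.05 m and height (world z) of each of block2, block3 above 0.05 m) or (height (world z) of each of block1, block3, block5 below 0.05 m and height (world z) of each of block2, block4 above 0.05 m) or (height (world z) of each of block1, block3, block4 below 0.05 m and height (world z) of each of block2, block5 above 0.05 m) or (height (world z) of each of block1, block2, block5 below 0.05 m and height (world z) of each of block3, block4 above 0.05 m) or (height (world z) of each of block1, block2, block4 below 0.05 m and height (world z) of each of block3, block5 above 0.05 m) or (height (world z) of each of block1, block2, block3 below 0.05 m and height (world z) of each of block4, block5 above 0.05 m)) and contact force between the fingers and anything else below 0.3 N), for 0.2 s.
At the end, for the whole second after the job is handed in: the needle rests between 2.07 and 2.68 rad (the green zone, with 0.015 kg to spare at either end); every block either lies flat (within 0.15 rad) on the tray's floor or is still flat on the mat within 40 mm of where it started; the tin stands in the tray; nothing is moving (value of joint needle between 2.0685 and 2.6775 rad and velocity of joint needle between -0.1 and 0.1 rad/s and horizontal distance between tin and tray below 0.18 m and z of tin in the frame of tray between -0.008 and 0.008 m and angle between tin's own z axis and vertical below 0.15 rad and (((horizontal distance between block1 and tray below 0.18 m and z of block1 in the frame of tray between -0.008 and 0.008 m) and angle between block1's own z axis and vertical below 0.15 rad and linear speed of block1 below 0.02 m/s) or (distance of block1 from where it was at the start of the episode below 0.04 m and angle between block1's own z axis and vertical below 0.15 rad)) and (((horizontal distance between block2 and tray below 0.18 m and z of block2 in the frame of tray between -0.008 and 0.008 m) and angle between block2's own z axis and vertical below 0.15 rad and linear speed of block2 below 0.02 m/s) or (distance of block2 from where it was at the start of the episode below 0.04 m and angle between block2's own z axis and vertical below 0.15 rad)) and (((horizontal distance between block3 and tray below 0.18 m and z of block3 in the frame of tray between -0.008 and 0.008 m) and angle between block3's own z axis and vertical below 0.15 rad and linear speed of block3 below 0.02 m/s) or (distance of block3 from where it was at the start of the episode below 0.04 m and angle between block3's own z axis and vertical below 0.15 rad)) and (((horizontal distance between block4 and tray below 0.18 m and z of block4 in the frame of tray between -0.008 and 0.008 m) and angle between block4's own z axis and vertical below 0.15 rad and linear speed of block4 below 0.02 m/s) or (distance of block4 from where it was at the start of the episode below 0.04 m and angle between block4's own z axis and vertical below 0.15 rad)) and (((horizontal distance between block5 and tray below 0.18 m and z of block5 in the frame of tray between -0.008 and 0.008 m) and angle between block5's own z axis and vertical below 0.15 rad and linear speed of block5 below 0.02 m/s) or (distance of block5 from where it was at the start of the episode below 0.04 m and angle between block5's own z axis and vertical below 0.15 rad))); the robot touches nothing.
It fails at once if the needle swung into the red (beyond 1.75 kg) (value of joint needle above 3.675 rad).
It fails at once if the tin in the tray was shifted (over 40 mm, sinking included) or tipped (distance of tin from where it was at the start of the episode above 0.04 m or angle between tin's own z axis and vertical above 0.3 rad).
It fails at once if a bystander was shifted by more than 30 mm or tipped (distance of any of paste_tin, bearing, fuse_box, oil_bottle from where it was at the start of the episode above 0.03 m or angle between any of paste_tin, bearing, fuse_box, oil_bottle's own z axis and vertical above 0.3 rad).
It also fails if it takes over 72 s, if anything falls off the work surface, if the arm or the gripper's body presses on something with over 40 N, if the wrist force passes 120 N, or if a joint passes its speed limit or range.

## Working session

There is one attempt and no reset: what is moved stays moved. The work goes in short steps, Python scripts to look and compute and a tool call to move; the robot and the scene stay as the last step left them, time stands still between calls to the robot, and variables do not carry over. Pictures are saved under pics/ and viewed, at most 10 in all, crops included, and the job is handed in when it is done.

Besides the shell and the picture viewer there is one more tool, called after "Emit:" as name([rows], argument=value, ...), one row to a line, values as JSON. carry_out: Moves the arm, as the interface text tells. Its arguments: {"type":"object","properties":{"increments":{"type":"array","items":{"type":"array"}}},"required":["increments"]}

```bash
mkdir -p pics; cat > h.py <<'E'
import numpy as np, cv2
from bench import robot
def ray(cal,u,v):
    f=210/np.tan(np.radians(cal["vfov"])/2)
    K=np.array([[f,0,cal["cx"]],[0,f,cal["cy"]],[0,0,1]])
    d=np.array([(u-cal["cx"])/f,(v-cal["cy"])/f]); s=d.copy()
    for _ in range(20): s=d/(1+cal["k1"]*(s@s))
    T=np.array(cal["T"]); return T[:3,3],T[:3,:3]@np.array([s[0],s[1],1])
def px(cal,u,v,z):
    o,d=ray(cal,u,v); return (o+d*(z-o[2])/d[2])
def proj(cal,p):
    T=np.array(cal["T"]); f=210/np.tan(np.radians(cal["vfov"])/2)
    c=T[:3,:3].T@(np.array(p)-T[:3,3]); s=c[:2]/c[2]; s=s*(1+cal["k1"]*(s@s))
    return s*f+[cal["cx"],cal["cy"]]
E
python3 - <<'E'
from h import *
for n in ["scene","side"]:
    im=robot.snapshot(n); cv2.imwrite(f"pics/{n}0.png",im)
    c=robot.get_calibration(n); print(n,{k:np.round(v,3).tolist() for k,v in c.items()})
a=cv2.imread("pics/scene0.png"); cv2.imwrite("pics/scene0b.png",cv2.resize(a,(800,600),interpolation=cv2.INTER_CUBIC))
o=robot.get_obs();print(o)
E
```

```text
scene {'vfov': 45.846, 'cx': 279.253, 'cy': 213.965, 'k1': -0.186, 'T': [[-0.091, 0.608, -0.789, 1.583], [0.996, 0.068, -0.062, 0.108], [0.016, -0.791, -0.611, 0.903], [0.0, 0.0, 0.0, 1.0]]}
side {'vfov': 56.632, 'cx': 289.114, 'cy': 204.885, 'k1': -0.059, 'T': [[0.889, -0.272, 0.367, 0.173], [-0.457, -0.506, 0.732, -0.731], [-0.014, -0.819, -0.574, 0.654], [0.0, 0.0, 0.0, 1.0]]}
{'time': 0.1, 'joint_positions': array([-1.03092621e-01,  8.79195284e-02,  1.37208574e+00,  1.84956036e-05,
        1.68359830e+00, -1.03075037e-01]), 'qvel': array([-7.11787917e-04, -3.62849068e-03, -3.74932842e-03, -3.32893039e-05,
       -7.27465521e-04, -1.18099772e-03]), 'joint_torque': array([ 2.25695316e-03, -3.41256917e+01, -3.03301656e+01,  7.19034858e-02,
        3.05556308e-02, -9.49158243e-05]), 'tool_pos': array([5.49540805e-01, 5.31669898e-05, 2.18409005e-01]), 'ee_rot': array([-3.13959430e+00, -2.25193031e-04,  1.57078058e+00]), 'wrist_force': array([-0.90099785,  0.3307803 , -0.77455658]), 'wrist_torque': array([0.02182243, 0.02707393, 0.02780998]), 'finger_force': 0.0, 'width': 0.09379368888807363}
```

View pics/scene0b.png

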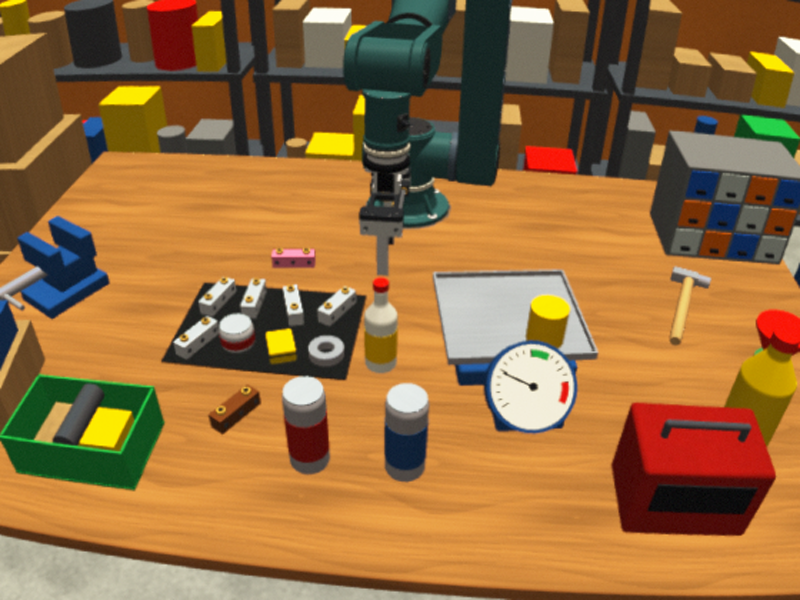

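View pics/side0.png

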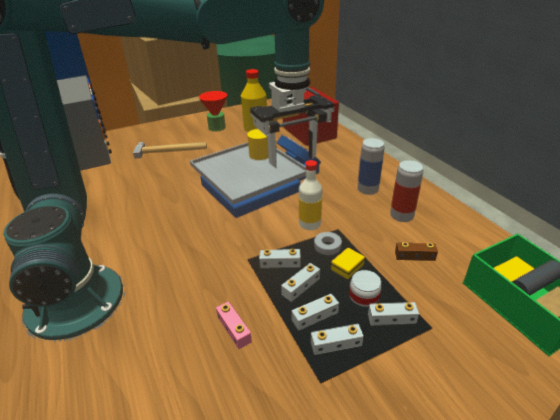

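The scene picture shows five aluminium blocks on the black mat at about (196,337), (217,295), (253,296), (292,304) and (337,305), scaled pixels. A pink look-alike is at (293,258) and a brown one at (235,408), both off the mat, so they are not meant. The tray is at about (515,315), with the tin at (548,320). The side view agrees. I'll confirm in an enlarged crop.

```bash
python3 - <<'E'
import cv2
def crop(f,x,y,w,h,s,o):
    a=cv2.imread(f)[y:y+h,x:x+w]; a=cv2.resize(a,None,fx=s,fy=s,interpolation=cv2.INTER_CUBIC)
    for i in range(0,w,10): cv2.putText(a,str(x+i),(i*s,8),0,.3,(0,255,255),1); cv2.line(a,(i*s,10),(i*s,14),(0,255,255),1)
    for j in range(0,h,10): cv2.putText(a,str(y+j),(0,j*s+4),0,.3,(0,255,255),1)
    cv2.imwrite(o,a)
crop("pics/scene0.png",110,185,155,85,5,"pics/c1.png")
crop("pics/scene0.png",295,180,130,130,4,"pics/c2.png")
crop("pics/side0.png",240,220,190,150,4,"pics/c3.png")
E
```

```text
(no output)
```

View pics/c1.png

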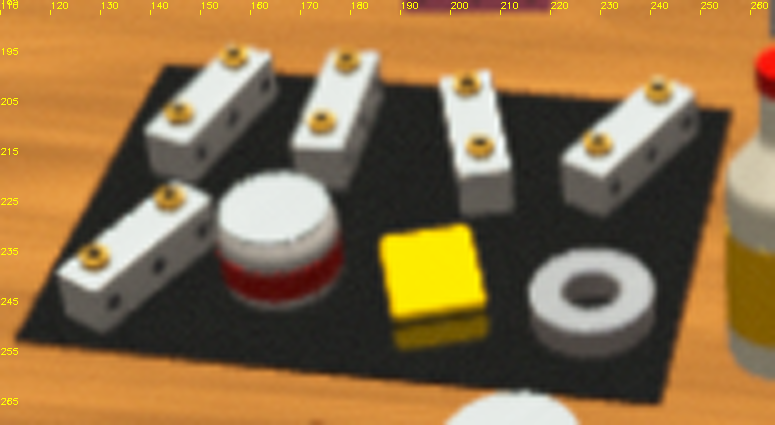

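View pics/c2.png

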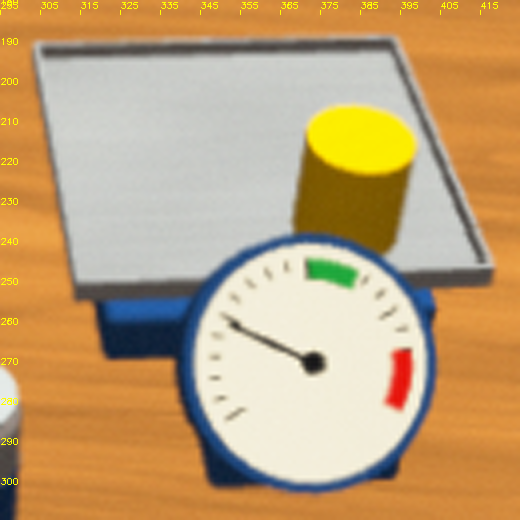

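View pics/c3.png

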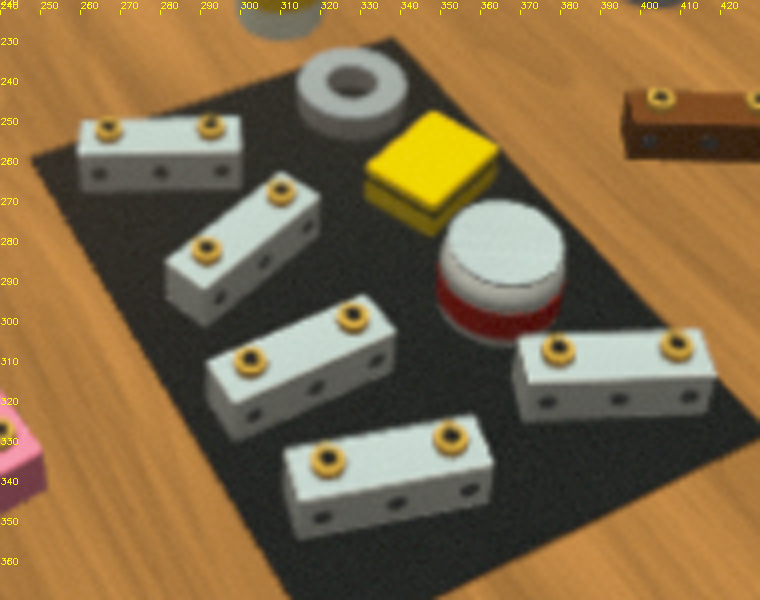

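The crops confirm it: five white aluminium blocks with brass unions, all on the mat, with the red tin, yellow box and ring among them. The needle tip at crop (230,320), pivot (313,363), reads about 0.5 kg. I'll measure by triangulation.

```bash
cat > m.py <<'E'
from h import *
sc=robot.get_calibration("scene"); sd=robot.get_calibration("side")
S=dict(A=[(94,257),(169,196)],B=[(179,112),(234,55)],C=[(321,121),(347,61)],D=[(480,147),(467,84)],E=[(598,144),(658,90)])
D=dict(A=[(558,350),(678,345)],B=[(328,461),(451,438)],C=[(250,361),(353,317)],D=[(206,250),(281,192)],E=[(109,129),(210,127)])
for k in S:
    s=np.array([px(sc,110+u/5,185+v/5,.043) for u,v in S[k]]); d=np.array([px(sd,240+u/4,220+v/4,.043) for u,v in D[k]])
    for n,p in(("sc",s),("sd",d)):
        q=p[np.argsort(p[:,0])]; m=q.mean(0); w=q[1]-q[0]
        print(k,n,np.round(m[:2]*1e3,1),"len",round(np.hypot(*w[:2])*1e3,1),"yaw",round(np.degrees(np.arctan2(w[1],w[0])),1))
print("rim",[np.round(px(sc,295+u/4,180+v/4,.088)*1e3).tolist() for u,v in [(37,45),(398,38),(492,268),(77,290)]])
print("tin top",px(sc,295+361/4,180+140/4,.152).round(3))
print("mat",[np.round(px(sc,110+u/5,185+v/5,.004)*1e3).tolist() for u,v in [(163,66),(732,112),(660,403),(15,340)]])
print("paste",px(sc,110+276/5,185+208/5,.052).round(3),"fuse",px(sc,110+433/5,185+272/5,.032).round(3),"bear",px(sc,110+592/5,185+290/5,.024).round(3))
print("bottle cap",px(sc,380*.7,285*.7,.19).round(3))
print("dial", px(sc,295+313/4,180+363/4,.082).round(3))
E
python3 m.py
```

```text
A sc [ 589.4 -362.2] len 61.3 yaw -24.3
A sd [ 586.9 -366.3] len 60.6 yaw -25.5
B sc [ 455.9 -359.5] len 61.0 yaw -15.3
B sd [ 453.6 -363.8] len 59.9 yaw -15.7
C sc [ 454.8 -282. ] len 59.4 yaw -0.2
C sd [ 451.1 -287. ] len 59.8 yaw 0.2
D sc [ 469.1 -195.6] len 61.8 yaw 19.0
D sd [ 464.9 -200.9] len 60.2 yaw 18.8
E sc [ 460.7 -106.5] len 60.6 yaw -25.4
E sd [ 457.1 -112. ] len 58.9 yaw -26.3
rim [[417.0, 86.0, 88.0], [377.0, 349.0, 88.0], [628.0, 386.0, 88.0], [675.0, 124.0, 88.0]]
tin top [0.589 0.296 0.152]
mat [[390.0, -414.0, 4.0], [398.0, -55.0, 4.0], [654.0, -60.0, 4.0], [647.0, -418.0, 4.0]]
paste [ 0.576 -0.283  0.052] fuse [ 0.595 -0.192  0.032] bear [ 0.591 -0.106  0.024]
bottle cap [ 0.609 -0.002  0.19 ]
dial [0.719 0.267 0.082]
```

Measured: the blocks are at E (459,-109) yaw -26°, D (467,-198) yaw 19° and C (453,-284) yaw 0°, in mm. The tray centre is (524,236) with yaw 8.4°, and the tin is at tray (73,50). I'll start with E.

Emit:
carry_out([
  [0,[-27,-22.5,0],0],
  [0,[-27,-22.5,0],0],
  [0,[-27,-22.5,0],0],
  [0,[-28,-22.5,0],0],
  [0,[0,0,0],-8.5],
  [0,[0,0,0],-8.5],
  [0,[0,0,0],-8.5],
  [0,[0,0,0],-8.5],
])

```text
time: 0.9
tool_pos: [0.4596, -0.109, 0.219]
ee_rot: [-3.141, -0.001, 2.17]
wrist_force: [0.3, -0.4, -0.0]
width: 0.0937
finger_force: 0.0
```

Emit:
carry_out([
  [0,[0,0,30],-8],
  [0,[0,0,40],-8],
  [0,[0,0,40],-8],
  [0,[0,0,30],-6],
  [0,[0,0,0],0],
  [0,[0,0,0],0],
])

```text
time: 1.5
tool_pos: [0.4599, -0.1089, 0.0796]
ee_rot: [-3.142, -0.001, 2.686]
wrist_force: [0.1, 1.3, 1.2]
width: 0.094
finger_force: 0.0
```

Emit:
carry_out([
  [0,[0,0,25],0],
  [0,[0,0,20],0],
  [0,[0,0,10],0],
  [0,[0,0,0],0],
  [255,[0,0,0],0],
  [255,[0,0,0],0],
  [255,[0,0,0],0],
  [255,[0,0,0],0],
])

```text
time: 2.3
tool_pos: [0.4606, -0.1092, 0.0253]
ee_rot: [3.141, 0.002, 2.688]
wrist_force: [0.5, -1.3, 0.5]
width: 0.0656
finger_force: 0.0
```

Emit:
carry_out([
  [255,[0,0,0],0],
  [255,[0,0,0],0],
  [255,[0,0,0],0],
  [255,[0,0,-15],0],
  [255,[0,0,-30],0],
  [255,[0,0,-40],0],
  [255,[0,0,-40],0],
  [255,[0,0,-25],0],
])

```text
time: 3.1
tool_pos: [0.461, -0.1094, 0.1779]
ee_rot: [3.141, 0.005, 2.688]
wrist_force: [0.2, 0.5, -0.7]
width: 0.0021
finger_force: 0.0
```

The fingers had not closed before the lift. I'll check whether the block moved.

```bash
python3 - <<'E'
from h import *
a=robot.snapshot("scene"); b=robot.snapshot("side"); cv2.imwrite("pics/s1.png",a); cv2.imwrite("pics/d1.png",b)
A=a[195:235,215:255]; B=b[240:275,255:305]
i=cv2.resize(np.hstack([A,cv2.imread("pics/scene0.png")[195:235,215:255]]),None,fx=8,fy=8,interpolation=cv2.INTER_CUBIC)
j=cv2.resize(np.hstack([B,cv2.imread("pics/side0.png")[240:275,255:305]]),(640,224),interpolation=cv2.INTER_CUBIC)
cv2.imwrite("pics/c4.png",np.vstack([i,j]))
E
```

```text
(no output)
```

View pics/c4.png

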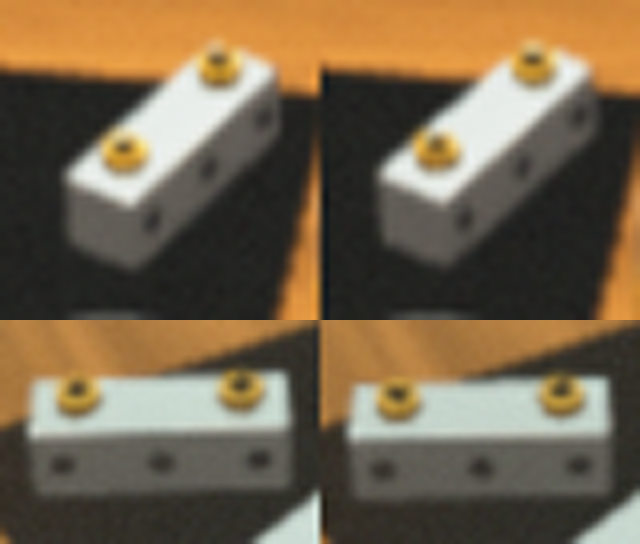

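The left images (now) against the right (start) show block E moved about 1 pixel, roughly 2 mm. It is still flat. I'll go down again and allow more closing time.

Emit:
carry_out([
  [50,[0,0,0],0],
  [50,[0,0,0],0],
  [50,[0,0,0],0],
  [50,[0,0,15],0],
  [50,[0,0,15],0],
  [50,[0,0,15],0],
  [50,[0,0,20],0],
  [50,[0,0,20],0],
])

```text
time: 4.0
tool_pos: [0.4593, -0.1087, 0.0875]
ee_rot: [-3.141, -0.002, 2.688]
wrist_force: [-0.2, 1.0, 0.4]
width: 0.061
finger_force: 0.0
```

Emit:
carry_out([
  [50,[0,0,25],0],
  [50,[0,0,25],0],
  [50,[0,0,15],0],
  [50,[0,0,3],0],
  [255,[0,0,0],0],
  [255,[0,0,0],0],
  [255,[0,0,0],0],
  [255,[0,0,0],0],
])

```text
time: 4.8
tool_pos: [0.4606, -0.1092, 0.0223]
ee_rot: [3.141, 0.002, 2.688]
wrist_force: [0.5, 0.2, -0.5]
width: 0.0469
finger_force: 0.0
```

Emit:
carry_out([
  [255,[0,0,0],0],
  [255,[0,0,0],0],
  [255,[0,0,0],0],
  [255,[0,0,0],0],
])

```text
time: 5.2
tool_pos: [0.4604, -0.1089, 0.0219]
ee_rot: [3.141, 0.001, 2.688]
wrist_force: [0.4, 1.4, 2.5]
width: 0.0301
finger_force: 30.0
```

Emit:
carry_out([
  [255,[0,0,-15],0],
  [255,[0,0,-30],0],
  [255,[0,0,-30],-8.5],
  [255,[0,0,-30],-8.5],
  [255,[0,0,-25],-8.5],
  [255,[0,0,-10],-8.5],
  [255,[-6,20,0],0],
  [255,[-6,30,0],0],
])

```text
time: 6.0
tool_pos: [0.4648, -0.0585, 0.1612]
ee_rot: [-3.141, -0.001, -3.005]
wrist_force: [-0.2, -0.3, -3.8]
width: 0.0297
finger_force: 30.0
```

Emit:
carry_out([
  [255,[-7,40,0],0],
  [255,[-7,42,0],0],
  [255,[-7,42,0],0],
  [255,[-7,42,0],0],
  [255,[-6,30,0],0],
  [255,[-4,15,0],0],
  [255,[0,0,0],0],
  [255,[0,0,0],0],
])

```text
time: 6.8
tool_pos: [0.4727, 0.1559, 0.1606]
ee_rot: [-3.14, -0.002, -3.001]
wrist_force: [-0.0, 0.4, -2.7]
width: 0.0298
finger_force: 30.0
```

Emit:
carry_out([
  [255,[0,0,15],0],
  [255,[0,0,20],0],
  [255,[0,0,15],0],
  [255,[0,0,6],0],
  [255,[0,0,4],0],
  [255,[0,0,2],0],
  [255,[0,0,2],0],
  [255,[0,0,0],0],
])

```text
time: 7.6
tool_pos: [0.4735, 0.1564, 0.0979]
ee_rot: [3.142, 0.001, -3.002]
wrist_force: [0.3, 1.1, -1.5]
width: 0.0297
finger_force: 30.0
```

Emit:
carry_out([
  [255,[0,0,2],0],
  [255,[0,0,2],0],
  [255,[0,0,1.5],0],
  [255,[0,0,0.5],0],
  [255,[0,0,0],0],
  [255,[0,0,0],0],
])

```text
time: 8.2
tool_pos: [0.4736, 0.1565, 0.0918]
ee_rot: [3.141, 0.001, -3.002]
wrist_force: [0.3, -0.3, -0.3]
width: 0.0301
finger_force: 30.0
```

Contact: the wrist now carries almost no weight. I'll release with a partial opening, then lift.

Emit:
carry_out([
  [110,[0,0,0],0],
  [110,[0,0,0],0],
  [110,[0,0,0],0],
  [110,[0,0,0],0],
  [110,[0,0,0],0],
])

```text
time: 8.7
tool_pos: [0.4732, 0.1564, 0.0915]
ee_rot: [-3.142, 0.0, -3.002]
wrist_force: [0.5, -1.3, -0.1]
width: 0.0537
finger_force: 0.0
```

Emit:
carry_out([
  [110,[0,0,-10],0],
  [110,[0,0,-20],0],
  [60,[0,0,-30],0],
  [60,[0,0,-20],0],
])

```text
time: 9.1
tool_pos: [0.4739, 0.1565, 0.1743]
ee_rot: [3.141, 0.003, -3.002]
wrist_force: [0.4, 0.1, 0.4]
width: 0.0662
finger_force: 0.0
```

```bash
python3 - <<'E'
from h import *
a=robot.snapshot("scene"); cv2.imwrite("pics/s2.png",a)
cv2.imwrite("pics/c5.png",cv2.resize(a[150:310,295:425],(520,640)[:1]+(600,),interpolation=cv2.INTER_CUBIC))
E
```

```text
(no output)
```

View pics/c5.png

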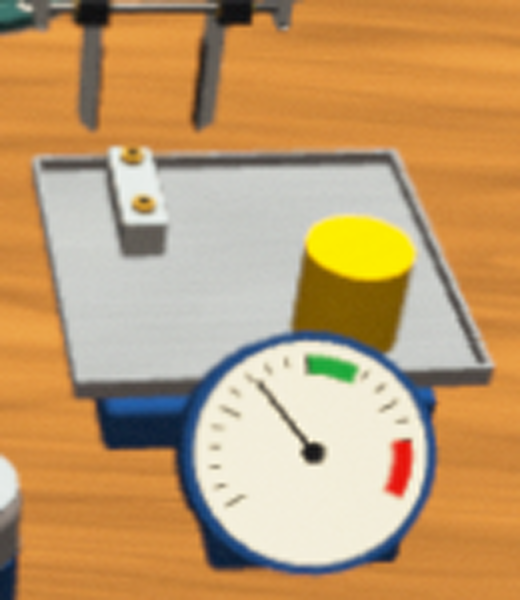

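The block lies flat in the tray at crop (137,200). The needle tip at (260,384) is well short of green, about 0.7 kg. Next is block D.

Emit:
carry_out([
  [50,[5,-30,0],0],
  [50,[7,-45,0],0],
  [50,[8,-48,0],0],
  [50,[8,-48,0],0],
  [50,[8,-48,0],0],
  [50,[8,-48,0],0],
  [50,[7,-48,0],0],
  [50,[5,-35,0],0],
])

```text
time: 9.95
tool_pos: [0.4659, -0.2008, 0.1714]
ee_rot: [-3.141, 0.0, -3.004]
wrist_force: [0.8, -0.0, 0.2]
width: 0.0758
finger_force: 0.0
```

Emit:
carry_out([
  [50,[0,0,15],-5.5],
  [50,[0,0,30],-5.5],
  [50,[0,0,30],0],
  [50,[0,0,20],0],
  [50,[0,0,0],0],
  [50,[0,0,0],0],
])

```text
time: 10.55
tool_pos: [0.4665, -0.198, 0.0767]
ee_rot: [3.141, -0.0, -2.81]
wrist_force: [-0.1, -1.0, 0.6]
width: 0.0755
finger_force: 0.0
```

Emit:
carry_out([
  [50,[0,0,20],0],
  [50,[0,0,20],0],
  [50,[0,0,10],0],
  [50,[0,0,4],0],
  [255,[0,0,0],0],
  [255,[0,0,0],0],
  [255,[0,0,0],0],
  [255,[0,0,0],0],
])

```text
time: 11.35
tool_pos: [0.467, -0.1983, 0.0233]
ee_rot: [-3.14, 0.001, -2.81]
wrist_force: [-0.6, -0.1, -0.0]
width: 0.0471
finger_force: 0.0
```

Emit:
carry_out([
  [255,[0,0,0],0],
  [255,[0,0,0],0],
  [255,[0,0,0],0],
  [255,[0,0,0],0],
  [255,[0,0,0],0],
])

```text
time: 11.85
tool_pos: [0.4665, -0.1979, 0.0227]
ee_rot: [3.142, 0.0, -2.81]
wrist_force: [-0.5, -0.1, 2.0]
width: 0.0297
finger_force: 30.0
```

Emit:
carry_out([
  [255,[0,0,-15],0],
  [255,[0,0,-30],0],
  [255,[0,0,-35],5.5],
  [255,[0,0,-35],5.5],
  [255,[0,0,-20],0],
  [255,[0,0,-10],0],
  [255,[-4,25,0],0],
  [255,[-5,40,0],0],
])

```text
time: 12.65
tool_pos: [0.4659, -0.1331, 0.1662]
ee_rot: [3.141, -0.002, -3.006]
wrist_force: [0.4, 0.2, -3.0]
width: 0.0296
finger_force: 30.0
```

Emit:
carry_out([
  [255,[-6,47,0],0],
  [255,[-6,47,0],0],
  [255,[-6,47,0],0],
  [255,[-6,47,0],0],
  [255,[-6,47,0],0],
  [255,[-6,47,0],0],
  [255,[-6,43,0],0],
  [255,[-4,30,0],0],
])

```text
time: 13.45
tool_pos: [0.4611, 0.228, 0.1655]
ee_rot: [-3.141, -0.003, -3.0]
wrist_force: [0.3, -0.5, -1.9]
width: 0.0298
finger_force: 30.0
```

Emit:
carry_out([
  [255,[0,0,0],0],
  [255,[0,0,10],0],
  [255,[0,0,20],0],
  [255,[0,0,15],0],
  [255,[0,0,8],0],
  [255,[0,0,5],0],
  [255,[0,0,2],0],
  [255,[0,0,0],0],
])

```text
time: 14.25
tool_pos: [0.4628, 0.2252, 0.1077]
ee_rot: [-3.142, 0.001, -3.003]
wrist_force: [0.3, 0.8, -2.2]
width: 0.0297
finger_force: 30.0
```

Emit:
carry_out([
  [255,[0,0,6],0],
  [255,[0,0,5],0],
  [255,[0,0,3],0],
  [255,[0,0,2],0],
  [255,[0,0,1.5],0],
  [255,[0,0,1],0],
  [255,[0,0,0],0],
  [255,[0,0,0],0],
])

```text
time: 15.05
tool_pos: [0.4626, 0.2257, 0.0893]
ee_rot: [3.141, 0.0, -3.002]
wrist_force: [-0.6, 0.5, -0.7]
width: 0.0301
finger_force: 30.0
```

Emit:
carry_out([
  [110,[0,0,0],0],
  [110,[0,0,0],0],
  [110,[0,0,0],0],
  [110,[0,0,0],0],
  [110,[0,0,0],0],
])

```text
time: 15.55
tool_pos: [0.4626, 0.2256, 0.0891]
ee_rot: [-3.142, 0.0, -3.002]
wrist_force: [0.5, 0.2, -0.1]
width: 0.0534
finger_force: 0.0
```

Emit:
carry_out([
  [110,[0,0,-10],0],
  [110,[0,0,-20],0],
  [60,[0,0,-30],0],
  [60,[0,0,-20],0],
  [60,[0,0,0],0],
  [60,[0,0,0],0],
  [60,[0,0,0],0],
  [60,[0,0,0],0],
])

```text
time: 16.35
tool_pos: [0.4616, 0.2253, 0.1673]
ee_rot: [-3.141, -0.003, -3.002]
wrist_force: [0.4, 0.4, 0.4]
width: 0.0723
finger_force: 0.0
```

```bash
python3 - <<'E'
from h import *
a=robot.snapshot("scene"); cv2.imwrite("pics/s3.png",a)
cv2.imwrite("pics/c6.png",cv2.resize(a[170:310,295:425],(557,600),interpolation=cv2.INTER_CUBIC))
E
```

```text
(no output)
```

View pics/c6.png

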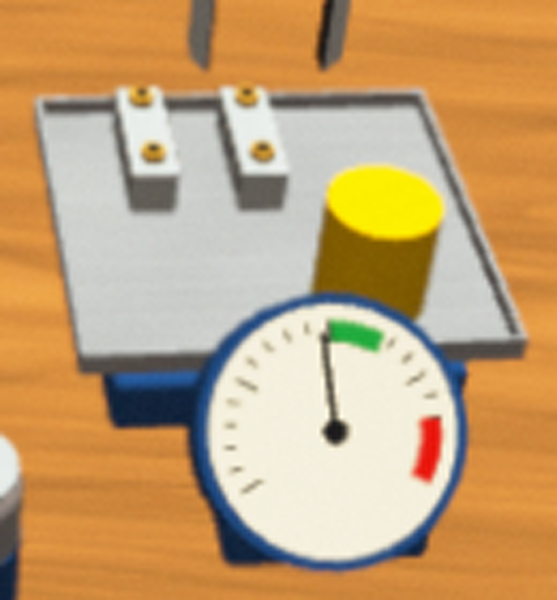

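Two blocks lie flat. The needle tip at (324,335), pivot (335,431), points left of the green's edge at about (328,331). That is roughly 2.05 rad or 0.98 kg, just short of green. A third block brings it to about 2.56 rad, in green, so I'll fetch block C.

Emit:
carry_out([
  [85,[6,-35,0],0],
  [85,[7,-46,0],0],
  [85,[7,-46,0],0],
  [85,[7,-46,0],0],
  [85,[7,-46,0],0],
  [85,[7,-46,0],0],
  [85,[7,-46,0],0],
  [85,[7,-46,0],0],
])

```text
time: 17.2
tool_pos: [0.457, -0.1373, 0.1683]
ee_rot: [3.141, -0.001, -3.002]
wrist_force: [0.9, 0.4, -1.0]
width: 0.0624
finger_force: 0.0
```

Emit:
carry_out([
  [85,[7,-46,0],0],
  [85,[7,-46,0],0],
  [85,[7,-38,0],0],
  [85,[3.5,-17,0],0],
  [85,[0,0,15],4],
  [85,[0,0,30],4],
  [85,[0,0,30],0],
  [85,[0,0,15],0],
])

```text
time: 18.0
tool_pos: [0.4524, -0.2825, 0.0754]
ee_rot: [3.137, -0.004, -3.141]
wrist_force: [-0.1, 0.6, -0.7]
width: 0.0628
finger_force: 0.0
```

Emit:
carry_out([
  [85,[0,0,0],0],
  [85,[0,0,0],0],
])

```text
time: 18.2
tool_pos: [0.454, -0.2839, 0.079]
ee_rot: [3.141, -0.0, -3.141]
wrist_force: [-0.2, 0.5, 0.5]
width: 0.0626
finger_force: 0.0
```

Emit:
carry_out([
  [85,[0,0,20],0],
  [85,[0,0,20],0],
  [85,[0,0,12],0],
  [85,[0,0,4],0],
  [255,[0,0,0],0],
  [255,[0,0,0],0],
  [255,[0,0,0],0],
  [255,[0,0,0],0],
])

```text
time: 19.0
tool_pos: [0.4544, -0.2849, 0.0239]
ee_rot: [-3.141, 0.001, 3.142]
wrist_force: [-0.3, -1.1, 0.6]
width: 0.0342
finger_force: 0.0
```

Emit:
carry_out([
  [255,[0,0,0],0],
  [255,[0,0,0],0],
  [255,[0,0,0],0],
  [255,[0,0,0],0],
])

```text
time: 19.4
tool_pos: [0.4543, -0.2848, 0.0237]
ee_rot: [-3.141, 0.001, 3.142]
wrist_force: [-0.7, 0.9, 4.8]
width: 0.0298
finger_force: 30.0
```

Emit:
carry_out([
  [255,[0,0,-15],0],
  [255,[0,0,-35],0],
  [255,[0,0,-40],-4],
  [255,[0,0,-35],-4],
  [255,[0,0,-20],0],
  [255,[-3.5,25,0],0],
  [255,[-5.5,40,0],0],
  [255,[-6,45,0],0],
])

```text
time: 20.2
tool_pos: [0.4527, -0.1729, 0.1666]
ee_rot: [3.14, -0.002, -3.004]
wrist_force: [1.6, 1.0, -1.3]
width: 0.0301
finger_force: 30.0
```

Emit:
carry_out([
  [255,[-6.4,46,0],0],
  [255,[-6.4,46,0],0],
  [255,[-6.4,46,0],0],
  [255,[-6.4,46,0],0],
  [255,[-6.4,46,0],0],
  [255,[-6.4,46,0],0],
  [255,[-6.4,46,0],0],
  [255,[-6.4,46,0],0],
])

```text
time: 21.0
tool_pos: [0.4519, 0.1996, 0.1667]
ee_rot: [-3.141, -0.002, -3.002]
wrist_force: [0.5, -0.6, -2.4]
width: 0.0298
finger_force: 30.0
```

Emit:
carry_out([
  [255,[-6.4,46,0],0],
  [255,[-5,35,0],0],
  [255,[-2,15,0],0],
  [255,[0,0,0],0],
  [255,[0,0,0],0],
])

```text
time: 21.5
tool_pos: [0.4526, 0.2938, 0.167]
ee_rot: [-3.14, -0.002, -3.002]
wrist_force: [-0.6, -1.0, -2.1]
width: 0.0298
finger_force: 30.0
```

Emit:
carry_out([
  [255,[0,0,15],0],
  [255,[0,0,20],0],
  [255,[0,0,20],0],
  [255,[0,0,10],0],
  [255,[0,0,6],0],
  [255,[0,0,3],0],
  [255,[0,0,2],0],
  [255,[0,0,1],0],
])

```text
time: 22.3
tool_pos: [0.4534, 0.2951, 0.0917]
ee_rot: [3.141, 0.002, -3.002]
wrist_force: [0.1, 0.1, -2.9]
width: 0.0298
finger_force: 30.0
```

Emit:
carry_out([
  [255,[0,0,1],0],
  [255,[0,0,1],0],
  [255,[0,0,1],0],
  [255,[0,0,0.5],0],
  [255,[0,0,0],0],
  [255,[0,0,0],0],
  [255,[0,0,0],0],
])

```text
time: 23.0
tool_pos: [0.453, 0.2951, 0.0877]
ee_rot: [3.141, 0.001, -3.002]
wrist_force: [-0.3, 0.2, -0.9]
width: 0.0298
finger_force: 30.0
```

Emit:
carry_out([
  [255,[0,0,1],0],
  [255,[0,0,0.5],0],
  [255,[0,0,0],0],
  [110,[0,0,0],0],
  [110,[0,0,0],0],
  [110,[0,0,0],0],
  [110,[0,0,0],0],
  [110,[0,0,0],0],
])

```text
time: 23.8
tool_pos: [0.4528, 0.2949, 0.086]
ee_rot: [-3.142, 0.0, -3.002]
wrist_force: [-0.7, 0.6, -0.9]
width: 0.0534
finger_force: 0.0
```

Emit:
carry_out([
  [110,[0,0,-10],0],
  [110,[0,0,-20],0],
  [110,[0,0,-30],0],
  [110,[0,0,-30],0],
  [110,[0,0,0],0],
  [110,[0,0,0],0],
  [110,[0,0,0],0],
  [110,[0,0,0],0],
])

```text
time: 24.6
tool_pos: [0.452, 0.2945, 0.1742]
ee_rot: [-3.141, -0.003, -3.002]
wrist_force: [-0.3, -0.1, 0.2]
width: 0.0533
finger_force: 0.0
```

Emit:
carry_out([
  [110,[0,0,0],0],
  [110,[0,0,0],0],
  [110,[0,0,0],0],
  [110,[0,0,0],0],
  [110,[0,0,0],0],
])

```text
time: 25.1
tool_pos: [0.4528, 0.2949, 0.176]
ee_rot: [-3.142, 0.0, -3.002]
wrist_force: [-0.3, -0.0, 0.7]
width: 0.0535
finger_force: 0.0
```

```bash
python3 - <<'E'
from h import *
a=robot.snapshot("scene"); cv2.imwrite("pics/s4.png",a)
cv2.imwrite("pics/c7.png",cv2.resize(a[170:310,110:425],(800,356),interpolation=cv2.INTER_CUBIC))
E
```

```text
(no output)
```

View pics/c7.png

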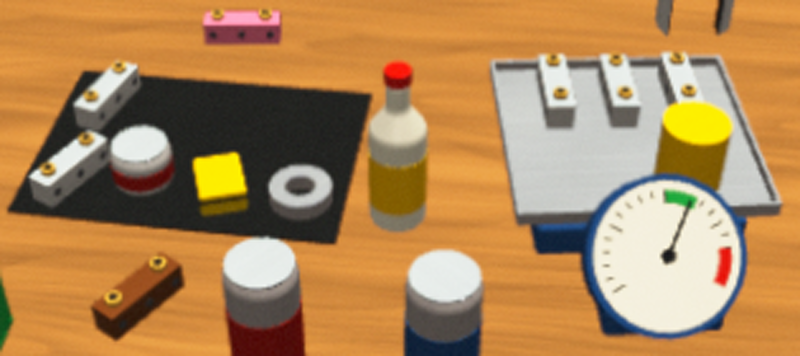

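Three blocks lie flat in the tray. The needle tip at (691,202) is inside the green band, and the two spare blocks and the bystanders have not moved. I'm handing the job in.

```bash
python3 -c "
from bench import robot
print(robot.close_job())"
```

```text
the job is handed in; nothing more can be done
None
```

I laid three valve blocks flat in the tray, one at a time, and handed the job in at about 25 s with the needle at rest in the green; one fumbled grasp nudged the first block about 2 mm on the mat, and the judge returned no verdict.

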